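Lower the stabiliser leg of a carburettor stand

TASK

Of the two carburettor stands, the one carrying the larger four-barrel casting still has its stabiliser foot hanging in the air. Turn that stand's crank clockwise until the foot stands on the wooden block and the crank has clearly stiffened, without forcing the leg far beyond that, then let go of it. Leave the crank of the other stand alone.

Things in the scene. Friction and masses are not known exactly. Their poses are not given: they have to be found in the camera images.
- crank_grip (a point): Centre of the upright crank handle (black, 22 mm across, 50 tall, spins freely on its pin) of the stand with the four-bore casting. It circles the leg's vertical axis at 60 mm; flat arm 26 mm below this point. Clockwise from above lowers the foot 30 mm per turn. Free leg: about 5 N sideways at the handle; once the foot bears, about 5 N more per quarter turn. It stays where it is let go.
- foot: Foot of that leg: dark steel disc 54 mm across, on a 34 mm tube below the grey gearbox. Origin: centre of its underside, exactly below the crank's axis; z up. It is sprung (8 N per mm): after it meets the block, further turning presses it on. Properly set a sixth to a quarter turn after first touch (40 to 60 N; let go with more, it runs back to about 60); overloaded beyond 0.45 turn (110 N).
- block: Wooden block fixed to the bench under that foot, 80 x 80 mm, its top 28 to 40 mm above the bench. Origin: centre of its top face, on the crank's axis; z up. Once the foot bears on it the crank stiffens. Feel the rise, not one value: with the handle held still, the leg's friction (5 N) may hide or reverse the load, but the rise shows all the same.
- crank_two_grip (a point): Centre of the same kind of handle on the other stand, which carries the smaller casting with two bores and already has its foot down. Not to be turned. Apart from the two cranks nothing within 0.2 m of either crank's axis stands above 190 mm.

How it is judged:
By the outcome, as a careful person would: the job done as asked, in the order asked, and still so for the second after the job is handed in, with the robot touching nothing.
It also fails if it takes over 64 s, if anything falls off the work surface, if the arm or the gripper's body presses on something with over 40 N, if the wrist force passes 120 N, or if a joint passes its speed limit or range.

ROBOT

A 6-joint arm with a two-finger parallel gripper is mounted at the origin on the work surface. World frame = base frame: x ahead of the robot, y to its left, z up, the work surface at z = 0. Lengths are in m, angles in rad, forces in N, time in s.
With the tool pointing down it reaches from about 0.375 to 0.975 m from the base axis. Payload 3.8 kg.
Tool frame: the origin (TCP) lies at the very end of the fingers, on their centre line; the grasp point (between the pads) lies 19 mm behind it; z points along the fingers, y is the line along which they close (so a half turn about z gives the same grasp; the last joint's range is limited). The gripper opens to 85 mm and grips with 20 to 120 N. Pads are 22 mm wide; open, the fingers measure 114 mm over their backs; the gripper's body (76 mm by 85 mm) begins 54 mm behind the grasp point. The pads swing forward as they close: fully open they stand 13 mm farther back than shut.
Start: joints at [1.254, 0.264, 1.604, -0, 1.274, -0.037], TCP at [0.186, 0.649, 0.231] pointing down, gripper open.
Joint ranges: [-2.63, 2.63], [-0.94, 2.18], [0.31, 2.57], [-1.31, 4.45], [0, 2.66], [-2.55, 2.55]. Speed limits (rad/s): [2.57, 2.57, 3.14, 3.14, 3.14, 3.14].

INTERFACE

Orientations are given as a 3x3 rotation matrix whose columns are the frame's x, y, z axes.
In Python, from workcell import r gives the robot as it stands. The module is installed in compiled form; this text tells all that it offers. Calls block until the motion is done:
- r.movep(position, orientation): joint-space move of the TCP to a pose.
- r.line_to(position, rot=None, max_speed=0.15): straight line of the TCP; rot=None keeps the orientation; max_speed is the mean speed in m/s.
- r.goto_joints(angles): joint-space move.
- r.grip(opening, grasp_force=None): finger opening in m; grasp_force is the grip in N (None keeps the last); returns when the fingers have stopped.
- r.sleep(seconds).
- r.inverse_kinematics(position, orientation): joint angles nearest the present ones, or None.
- r.snapshot(name): name is "scene" or "side" or "wrist"; returns the picture (420x560x3 uint8, red, green, blue); there is no depth.
- r.get_calibration(name): a dict with "camera_matrix" (3x3 intrinsics, pixels), "rvec" (rotation vector, rad) and "tvec" (3), from world to camera coordinates, as OpenCV has them. Camera axes: x right, y down, z forward; pixel columns grow to the right and rows downward; lengths in m; the calibration is good to about 2 mm. A picture is of the moment at which its call begins: read the wrist's pose just before it. get_calibration takes no time and is no camera call; for the wrist camera it gives the pose at the moment of the call.
A pose or a line that the arm cannot do raises r.MotionError and nothing moves.
- r.job_done(): hands the job in; it is judged then, once.
Readings, each from a call of its own:
- r.read_time_s(): time.
- r.read_joint_pos(): joint angles.
- r.read_joint_velocities(): joint speeds.
- r.read_tau(): joint torques, N m.
- r.read_position(): TCP position.
- r.read_eef_rot(): TCP orientation.
- r.read_contact_force(): force on the tool from outside, world axes, zero at the start.
- r.read_ft_torque(): the same for the moment, N m.
- r.read_grip_width(): finger opening in m.
- r.read_grasp_force(): force on a finger pad.
Only numpy, scipy, OpenCV 4.12 (cv2) and the standard library are available. Lean on these libraries where they do the work, as an engineer would, in place of code of your own. Each camera call takes 0.05 s, during which the arm holds its last target. There are 200 camera calls.

## Working session

There is one attempt and no reset: what is moved stays moved. The work goes in short steps, each a Python script; the robot and the scene stay as the last script left them, time stands still between calls to the robot, and variables do not carry over. Pictures are saved under pics/ and viewed, at most 10 in all, crops included, and the job is handed in when it is done.

```bash
mkdir -p pics; python3 - <<'E'
from workcell import r
import cv2,numpy as np
for n in("scene","side"):
    im=r.snapshot(n); cv2.imwrite(f"pics/{n}0.png",im[:,:,::-1])
    c=r.get_calibration(n); R=cv2.Rodrigues(np.array(c["rvec"],float))[0]
    print(n,(-R.T@np.array(c["tvec"]).ravel()).round(3),np.array(c["camera_matrix"]).round(1).tolist(),R[2].round(2))
print(r.read_time_s())
E
```

```text
scene [0.987 0.648 0.871] [[503.2, 0.0, 281.7], [0.0, 503.2, 213.5], [0.0, 0.0, 1.0]] [-0.45 -0.6  -0.66]
side [0.276 0.618 0.764] [[395.3, 0.0, 272.0], [0.0, 395.3, 205.6], [0.0, 0.0, 1.0]] [ 0.29 -0.68 -0.67]
0.1
```

View pics/scene0.png

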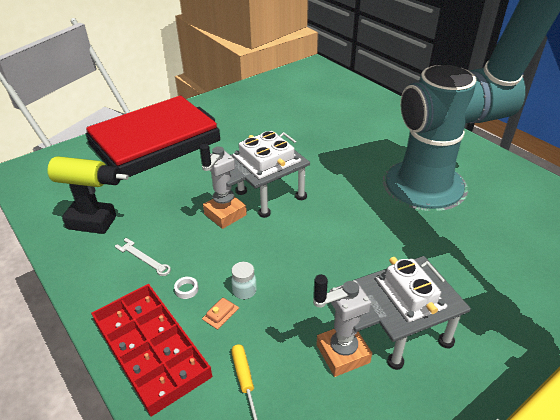

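View pics/side0.png

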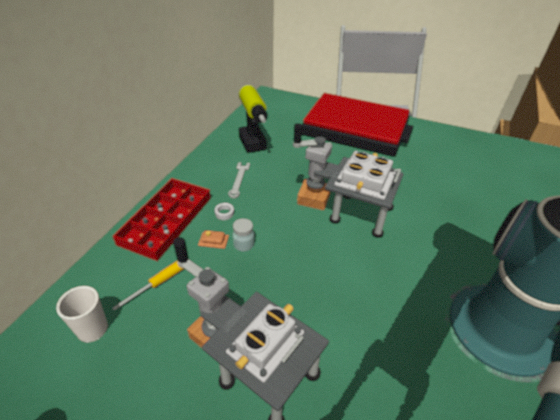

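The scene view shows the four-bore stand as the far one, with its handle near (206,156) and hub near (221,157). In the side view its handle is near (298,133) and hub near (318,148). I'll enlarge both.

```bash
python3 - <<'E'
import cv2,numpy as np
a=cv2.imread("pics/scene0.png")[135:235,180:280]; b=cv2.imread("pics/side0.png")[115:215,270:370]
cv2.imwrite("pics/crop0.png",np.hstack([cv2.resize(x,None,fx=4,fy=4,interpolation=cv2.INTER_CUBIC) for x in(a,b)]))
E
```

```text
(no output)
```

View pics/crop0.png

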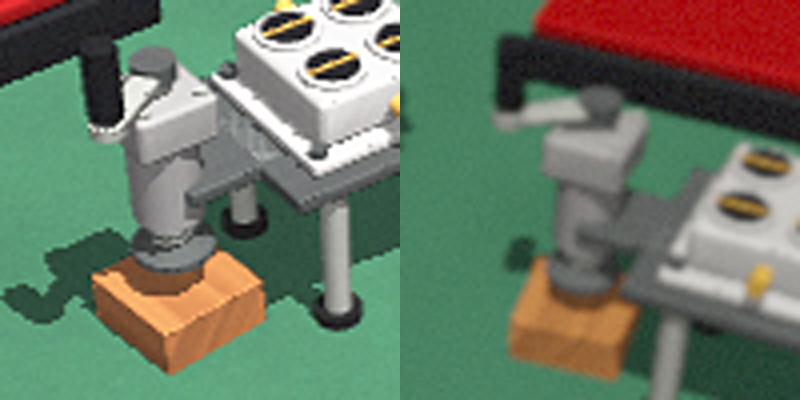

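Handle centre is at scene (205.3,156.3) and side (297.3,134). Hub top is at scene (218,149.5) and side (320.8,138.8). Foot centre is about scene (223.5,196) and side (315.5,184).

```bash
cat > h.py <<'E'
from workcell import r
import cv2,numpy as np
def ray(n,p,c=None):
    c=c or r.get_calibration(n); R=cv2.Rodrigues(np.array(c["rvec"],float))[0]
    q=cv2.undistortPoints(np.array([[p]],float),np.array(c["camera_matrix"]),None).ravel()
    return -R.T@np.array(c["tvec"]).ravel(), R.T@np.r_[q,1]
def tri(*obs):
    A=[];b=[]
    for o,d in obs:
        d=d/np.linalg.norm(d);P=np.eye(3)-np.outer(d,d);A.append(P);b.append(P@o)
    x=np.linalg.lstsq(np.vstack(A),np.hstack(b),rcond=None)[0]
    return x,[np.linalg.norm(P@x-q).round(4) for P,q in zip(A,b)]
def atz(o,d,z): return o+d*(z-o[2])/d[2]
def down(a):  # tool y axis along direction a
    return np.array([[np.sin(a),np.cos(a),0],[-np.cos(a),np.sin(a),0],[0,0,-1]])
E
python3 - <<'E'
from h import *
for n,p,q in(("grip",(205.3,156.3),(297.3,134)),("gtop",(204.8,145.5),(297.7,125)),("hubtop",(218,149.5),(320.8,138.8)),("foot",(223.5,197),(315.5,184))):
    print(n,tri(ray("scene",p),ray("side",q)))
R=down(0.3);print(np.linalg.det(R)); print(r.read_eef_rot().round(2),r.read_position())
E
```

```text
grip (array([ 0.56208139, -0.2016921 ,  0.2242782 ]), [np.float64(0.0016), np.float64(0.0016)])
gtop (array([ 0.56113556, -0.19870975,  0.25318124]), [np.float64(0.0007), np.float64(0.0007)])
hubtop (array([ 0.5093753 , -0.23676147,  0.2028049 ]), [np.float64(0.0024), np.float64(0.0024)])
foot (array([ 0.50943329, -0.23472094,  0.05619859]), [np.float64(0.0002), np.float64(0.0002)])
-0.9999999999999999
[[-0.96  0.28 -0.  ]
 [ 0.28  0.96 -0.  ]
 [ 0.   -0.   -1.  ]] [0.186219   0.64810695 0.23009341]
```

```bash
sed -i 's/return np.array(\[\[np.sin.*/return np.array([[-np.sin(a),np.cos(a),0],[np.cos(a),np.sin(a),0],[0,0,-1]])/' h.py; python3 - <<'E'
from h import *
p=r.read_position(); r.line_to([p[0],p[1],0.36],max_speed=0.2)
H=[0.54,-0.21,0.36]
best=None
for a in(0.58+np.pi/2,0.58-np.pi/2):
    q=r.inverse_kinematics(H,down(a)); print(a,q)
    if q is not None and (best is None or abs(q[5])<abs(best[1][5])): best=(a,q)
r.goto_joints(best[1])
c=r.get_calibration("wrist"); im=r.snapshot("wrist"); cv2.imwrite("pics/w1.png",im[:,:,::-1])
import pickle; pickle.dump(c,open("w1.pkl","wb"))
print(best[0],r.read_position(),r.read_contact_force(),r.read_time_s())
E
```

```text
2.1507963267948966 None
-0.9907963267948966 [-4.13880300e-01  3.01260640e-02  1.63702943e+00 -4.44089210e-16
  1.47443716e+00  5.76916027e-01]
-0.9907963267948966 [ 0.54030316 -0.2093395   0.35997053] [-0.45767234  0.24138063  0.07514863] 4.1833
```

View pics/w1.png

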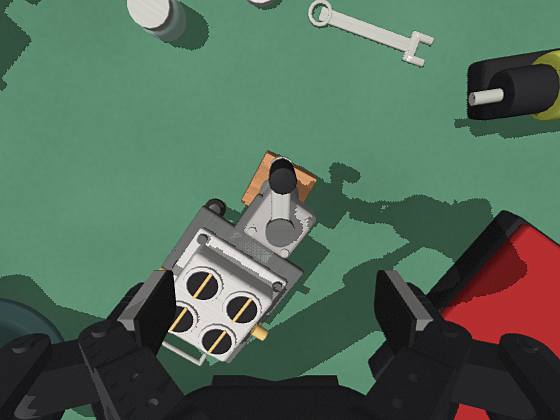

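The wrist view shows the handle top at (283.5,180) and the hub cap at (280,230).

```bash
python3 - <<'E'
from h import *
import pickle; c=pickle.load(open("w1.pkl","rb"))
h,g=(283.5,180),(280,230)
print(atz(*ray("wrist",h,c),0.25),atz(*ray("wrist",g,c),0.203))
print(tri(ray("scene",(204.8,145.5)),ray("side",(297.7,125)),ray("wrist",h,c)))
print(tri(ray("scene",(218,149.5)),ray("side",(320.8,138.8)),ray("wrist",g,c)))
E
```

```text
[ 0.5631543  -0.20291749  0.25      ] [ 0.51423564 -0.23309254  0.203     ]
(array([ 0.56183983, -0.20178795,  0.25138114]), [np.float64(0.0022), np.float64(0.0006), np.float64(0.0018)])
(array([ 0.51118965, -0.23428319,  0.20363072]), [np.float64(0.0016), np.float64(0.004), np.float64(0.0033)])
```

```bash
cat >> h.py <<'E'
C=np.array([0.5115,-0.2342]); A=-0.9908
def turn(th0,n,step=np.radians(15),rad=0.0600,z=0.208,c=C,speed=0.06):
    out=[]
    for i in range(1,n+1):
        th=th0-i*step
        r.line_to([*(c+rad*np.array([np.cos(th),np.sin(th)])),z],max_speed=speed)
        f=sum(np.array(r.read_contact_force()) for _ in range(4))/4; p=r.read_position()
        u=np.array([np.cos(th),np.sin(th)]);t=np.array([u[1],-u[0]]) # t: clockwise
        d=p[:2]-c; out.append((th,f[:2]@t))
        print(f"th {np.degrees(th):7.1f} act {np.degrees(np.arctan2(d[1],d[0])):7.1f} rad {1e3*np.hypot(*d):.1f} Ftan {f[:2]@t:6.2f} Frad {f[:2]@u:6.2f} Fz {f[2]:5.2f} t {r.read_time_s():.1f}")
    return out
E
python3 - <<'E'
from h import *
r.grip(0.06); h=[0.562,-0.202]
r.movep([*h,0.29],down(A)); r.line_to([*h,0.208],max_speed=0.08)
print(r.read_contact_force())
r.grip(0.0,40); print(r.read_grip_width(),r.read_grasp_force(),r.read_contact_force(),r.read_time_s())
th0=np.arctan2(h[1]-C[1],h[0]-C[0]); print(np.degrees(th0))
turn(th0,3)
E
```

```text
[-0.11958389  0.257247   -0.34494741]
0.020873683506606795 39.02505040168762 [-1.16135484  0.37709777  1.75861394] 6.5583
32.52255230482803
th    17.5 act    17.0 rad 60.1 Ftan  -1.29 Frad  -2.31 Fz  4.92 t 7.0
th     2.5 act     2.2 rad 60.0 Ftan  -0.74 Frad  -1.93 Fz  4.89 t 7.4
th   -12.5 act   -12.6 rad 60.0 Ftan  -0.04 Frad  -1.99 Fz  5.26 t 7.8
```

```bash
python3 - <<'E'
from h import *
turn(np.radians(-12.5),5)
im=r.snapshot("scene"); b=r.snapshot("side")
cv2.imwrite("pics/c2.png",np.hstack([cv2.resize(x,None,fx=4,fy=4,interpolation=cv2.INTER_CUBIC) for x in(im[135:235,180:280,::-1],b[115:215,270:370,::-1])]))
E
```

```text
th   -27.5 act   -27.4 rad 60.0 Ftan  -1.07 Frad  -3.10 Fz  5.41 t 8.2
th   -42.5 act   -42.4 rad 59.9 Ftan  -0.84 Frad  -1.81 Fz  5.54 t 8.6
th   -57.5 act   -57.4 rad 59.9 Ftan  -0.74 Frad  -2.94 Fz  5.49 t 9.0
th   -72.5 act   -72.5 rad 59.9 Ftan  -0.88 Frad  -2.65 Fz  5.56 t 9.4
th   -87.5 act   -87.5 rad 59.9 Ftan  -0.88 Frad  -3.31 Fz  6.53 t 9.8
```

View pics/c2.png

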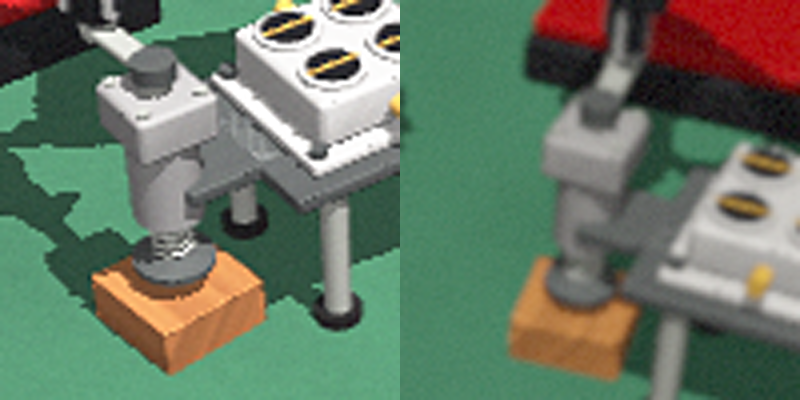

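The handle and arm turned together, and the foot is lower but still above the block with a gap of roughly 9 mm. I'll carry on and stop when the force rises.

```bash
python3 - <<'E'
from h import *
th=np.radians(-87.5)
for i in range(8):
    (th,f),=turn(th,1)
    if f<-2.8: break
E
```

```text
th  -102.5 act  -102.4 rad 60.0 Ftan  -1.06 Frad  -3.87 Fz  7.06 t 10.3
th  -117.5 act  -117.3 rad 60.0 Ftan  -1.05 Frad  -3.01 Fz  6.70 t 10.7
th  -132.5 act  -132.2 rad 60.0 Ftan  -0.38 Frad  -2.54 Fz  6.18 t 11.2
th  -147.5 act  -147.2 rad 60.0 Ftan  -0.61 Frad  -2.95 Fz  6.24 t 11.6
th  -162.5 act  -162.2 rad 60.1 Ftan  -0.72 Frad  -2.21 Fz  6.50 t 12.0
th  -177.5 act  -177.1 rad 60.1 Ftan  -0.02 Frad  -1.43 Fz  6.81 t 12.4
th  -192.5 act   168.1 rad 60.2 Ftan  -1.53 Frad  -1.17 Fz  7.35 t 12.8
th  -207.5 act   153.2 rad 60.2 Ftan  -1.27 Frad   0.10 Fz  7.61 t 13.2
```

```bash
python3 - <<'E'
from h import *
im=r.snapshot("scene"); b=r.snapshot("side")
cv2.imwrite("pics/c3.png",np.hstack([cv2.resize(x,None,fx=6,fy=6,interpolation=cv2.INTER_CUBIC) for x in(im[165:230,195:260,::-1],b[150:215,290:355,::-1])]))
E
```

```text
(no output)
```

View pics/c3.png

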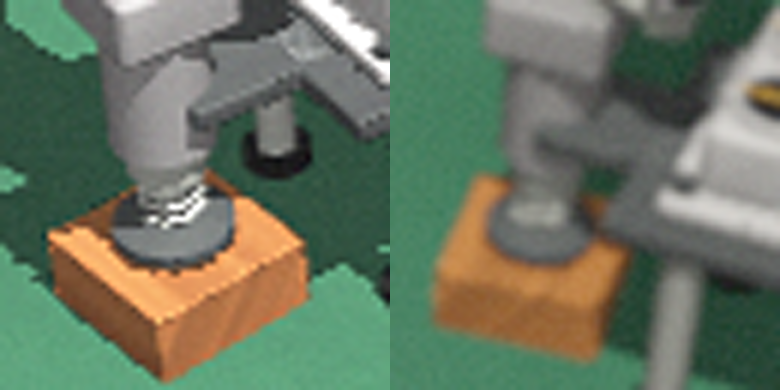

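The foot is now close to the block, with perhaps 3 mm or less to go. I'll continue in small steps.

```bash
python3 - <<'E'
from h import *
o=[ray("scene",p) for p in((203.3,205),(246.2,205.3),(221.7,218.7))]
for z in(.028,.032,.036,.040):
    L,R,F=[atz(*k,z) for k in o]; print(z,np.linalg.norm(L-R),np.linalg.norm(L-F),np.linalg.norm(R-F),(L+R)/2)
turn(np.radians(-207.5),4)
E
```

```text
0.028 0.1113513652610703 0.07508209193838426 0.0780039092705866 [ 0.50834583 -0.23488989  0.028     ]
0.032 0.11082276907012545 0.07472566965551651 0.07763361682538336 [ 0.51061911 -0.23069892  0.032     ]
0.036 0.11029417287918078 0.07436924737264868 0.07726332438018023 [ 0.51289239 -0.22650796  0.036     ]
0.04 0.10976557668823593 0.07401282508978094 0.076893031934977 [ 0.51516566 -0.22231699  0.04      ]
th  -222.5 act   138.2 rad 60.2 Ftan  -1.12 Frad   0.03 Fz  8.34 t 13.7
th  -237.5 act   123.2 rad 60.2 Ftan  -0.43 Frad   1.12 Fz  9.55 t 14.1
th  -252.5 act   108.1 rad 60.2 Ftan  -0.26 Frad   1.65 Fz  8.88 t 14.5
th  -267.5 act    93.0 rad 60.2 Ftan  -0.55 Frad   3.18 Fz  9.04 t 14.9
```

```bash
python3 - <<'E'
from h import *
turn(np.radians(-267.5),3)
im=r.snapshot("scene"); b=r.snapshot("side")
cv2.imwrite("pics/c4.png",np.hstack([cv2.resize(x,None,fx=6,fy=6,interpolation=cv2.INTER_CUBIC) for x in(im[165:230,195:260,::-1],b[150:215,290:355,::-1])]))
E
```

```text
th  -282.5 act    78.1 rad 60.1 Ftan  -2.10 Frad   2.08 Fz  8.09 t 15.3
th  -297.5 act    63.2 rad 60.1 Ftan  -1.41 Frad   2.77 Fz  8.17 t 15.7
th  -312.5 act    48.3 rad 60.1 Ftan  -3.07 Frad   1.94 Fz  9.01 t 16.1
```

View pics/c4.png

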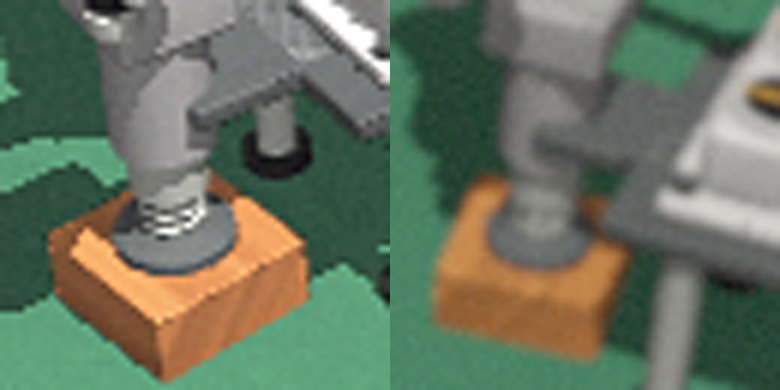

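```bash
python3 - <<'E'
import cv2,numpy as np
full=lambda n:cv2.imread(n).astype(float)
def crop(n,s,w,i,org):  # -> (img, origin)
    x=full(n)[:,i*w:(i+1)*w]; return cv2.resize(x,None,fx=1/s,fy=1/s,interpolation=cv2.INTER_AREA),org
S={"c0":(full("pics/scene0.png")[135:235,180:280],(180,135)),"c2":crop("pics/c2.png",4,400,0,(180,135)),"c3":crop("pics/c3.png",6,390,0,(195,165)),"c4":crop("pics/c4.png",6,390,0,(195,165))}
D={"c0":(full("pics/side0.png")[115:215,270:370],(270,115)),"c2":crop("pics/c2.png",4,400,1,(270,115)),"c3":crop("pics/c3.png",6,390,1,(290,150)),"c4":crop("pics/c4.png",6,390,1,(290,150))}
for nm,T,cols,r0,r1 in(("scene",S,range(220,228),190,216),("side",D,range(311,319),180,200)):
    for k,(im,(ox,oy)) in T.items():
        m=(im[:,:,2]-im[:,:,0]); e=[]
        for c in cols:
            p=m[r0-oy:r1-oy,c-ox]; th=30
            j=[i for i in range(1,len(p)) if p[i-1]<th<=p[i]]
            j=j[-1] if j else None
            e.append(np.nan if j is None else round(r0+j-1+(th-p[j-1])/(p[j]-p[j-1]),1))
        print(nm,k,e,np.nanmean(e).round(2))
E
```

```text
scene c0 [np.float64(202.8), np.float64(202.9), np.float64(203.2), np.float64(202.9), np.float64(202.9), np.float64(202.6), np.float64(202.5), np.float64(202.3)] 202.76
scene c2 [np.float64(205.8), np.float64(206.2), np.float64(206.3), np.float64(206.2), np.float64(206.0), np.float64(205.9), np.float64(205.6), np.float64(205.5)] 205.94
scene c3 [np.float64(208.9), np.float64(208.9), np.float64(209.1), np.float64(209.2), np.float64(209.1), np.float64(208.9), np.float64(208.7), np.float64(208.5)] 208.91
scene c4 [np.float64(210.2), np.float64(210.2), np.float64(210.2), np.float64(210.2), np.float64(210.2), np.float64(210.2), np.float64(210.0), np.float64(209.5)] 210.09
side c0 [np.float64(187.5), np.float64(187.8), np.float64(187.9), np.float64(188.3), np.float64(188.3), np.float64(188.3), np.float64(188.3), np.float64(188.2)] 188.08
side c2 [np.float64(190.4), np.float64(190.7), np.float64(190.9), np.float64(191.0), np.float64(191.1), np.float64(191.2), np.float64(191.2), np.float64(191.1)] 190.95
side c3 [np.float64(192.5), np.float64(192.9), np.float64(193.2), np.float64(193.3), np.float64(193.4), np.float64(193.4), np.float64(193.4), np.float64(193.3)] 193.18
side c4 [np.float64(193.5), np.float64(193.8), np.float64(194.0), np.float64(194.1), np.float64(194.2), np.float64(194.3), np.float64(194.1), np.float64(193.9)] 193.99
```

The foot rim moved 3.3–3.9 mm between the last two frames. That puts first touch near th ≈ -250°, so the crank is now about 60° past it, which agrees with where the force began to rise. I'll add 20° to get to mid or upper window, let go and back off.

```bash
python3 - <<'E'
from h import *
turn(np.radians(-312.5),2,step=np.radians(10))
r.sleep(0.3); print(r.read_contact_force())
r.grip(0.055); p=r.read_position(); print(r.read_contact_force(),p)
r.line_to([p[0],p[1],0.34],max_speed=0.1); r.sleep(0.5)
c=r.get_calibration("wrist"); w=r.snapshot("wrist"); im=r.snapshot("scene"); b=r.snapshot("side")
a=np.hstack([cv2.resize(x,(400,400),interpolation=cv2.INTER_CUBIC) for x in(im[135:235,180:280,::-1],b[115:215,270:370,::-1])])
cv2.imwrite("pics/c5.png",a); cv2.imwrite("pics/w5.png",w[:,:,::-1])
print(r.read_contact_force(),r.read_position(),r.read_time_s())
for i,(x,cols,r0,r1) in enumerate(((im,range(220,228),190,216),(b,range(311,319),180,200))):
    m=x[:,:,0].astype(float)-x[:,:,2];e=[]
    for k in cols:
        p=m[r0:r1,k]; j=[i for i in range(1,len(p)) if p[i-1]<30<=p[i]][-1]; e.append(r0+j-1+(30-p[j-1])/(p[j]-p[j-1]))
    print(np.mean(e))
E
```

```text
th  -322.5 act    38.5 rad 60.0 Ftan  -4.50 Frad   1.65 Fz  8.74 t 16.6
th  -332.5 act    28.6 rad 60.0 Ftan  -3.65 Frad   1.07 Fz  9.86 t 16.9
[-1.11154876  4.55943202  8.6398245 ]
[ 0.07560779 -0.01849167 -0.40045777] [ 0.56404711 -0.2065042   0.20702946]
[ 0.51007237 -0.65315097  0.15406107] [ 0.56405581 -0.20650528  0.3400783 ] 19.7417
210.15603315448604
194.01377107945746
```

View pics/c5.png

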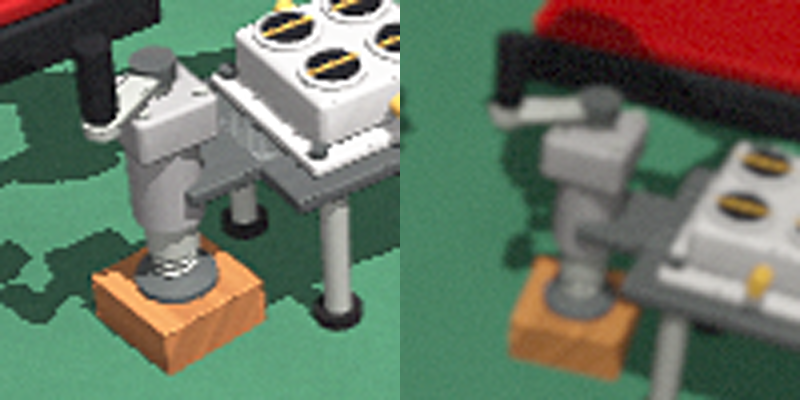

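Foot is standing on the block, no longer moving with the last 20°. The handle stayed at about 28° after release. I'll check the preload once with the true image scale.

```bash
python3 - <<'E'
from h import *
for n,e in(("scene",{120:205.94,240:208.91,0:202.76,-1:210.12}),("side",{120:190.95,240:193.18,0:188.08,-1:194.0})):
    c=r.get_calibration(n);P=lambda z:cv2.projectPoints(np.array([[.5115,-.234,z]]),np.array(c["rvec"],float),np.array(c["tvec"],float),np.array(c["camera_matrix"]),None)[0].ravel()[1]
    s=(P(.035)-P(.045))/10
    print(n,s,[(k,(365-(k+(e[-1]-e[k])/s*12)).round(1)) for k in(0,120,240)])
E
```

```text
scene 0.29805141570352023 [(0, np.float64(68.7)), (120, np.float64(76.7)), (240, np.float64(76.3))]
side 0.26849267037509605 [(0, np.float64(100.4)), (120, np.float64(108.7)), (240, np.float64(88.4))]
```

```bash
python3 -c "
from workcell import r
print(r.job_done())"
```

```text
the job is handed in; nothing more can be done
None
```

I turned the four-bore stand's crank clockwise about one full turn, until its foot stood on the block and the crank had stiffened. I estimate 75–90° past first touch (about 50–60 N), then let go, left the other crank alone and handed the job in at about 20 s; no verdict was returned.

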